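# Find the heaviest tin of the guess-the-weight game

## Robot

A 6-joint arm with a two-finger parallel gripper is mounted at the origin on the work surface. World frame = base frame: x ahead of the robot, y to its left, z up, the work surface at z = 0. Lengths are in m, angles in rad, forces in N, time in s.
With the tool pointing down it reaches from about 0.35 to 0.975 m from the base axis. Payload 4.9 kg.
Tool frame: the origin (TCP) lies midway between the tips of the shut fingers; the grasp point (between the pads) lies 19 mm behind it; z points along the fingers, y is the direction in which the jaws open and shut (so a half turn about z gives the same grasp; the last joint's range is limited). The gripper opens to 85 mm and grips with 20 to 120 N. Pads are 22 mm wide; open, the fingers measure 114 mm over their backs; the gripper's body (76 mm by 85 mm) begins 54 mm behind the grasp point. The pads swing forward as they close: fully open they stand 13 mm farther back than shut.
Start: joints at [1.114, 0.053, 1.613, -0, 1.476, -0.119], TCP at [0.207, 0.59, 0.231] pointing down, gripper open.
Joint ranges: [-3.01, 3.01], [-1.01, 2.22], [0.06, 2.58], [-1.02, 4.17], [0.09, 2.62], [-3.14, 3.14]. Speed limits (rad/s): [2.57, 2.57, 3.14, 3.14, 3.14, 3.14].

## Interface

Orientations are given as a rotation vector (axis times angle).
In Python, from station import ctrl gives the robot as it stands.
- The arm moves only by the tool jog_arm, never from a script. Its argument "steps" is a list of rows, each an object of numbers: "dx", "dy", "dz": the shift along the world's x, y, z in units of 60 mm (1.0 is 60 mm); "twist": the turn about the world's z in units of 10 degrees (1.0 is 10 degrees). A call has 1 to 5 rows; each row is the pose to reach, as a shift and turn from the pose measured when the call began; what a row does not reach only later rows make up. A row lasts 1/8 s, in which the tool goes at most 62.5 mm and 10.7 degrees, less where a joint would pass 70% of its speed; a pose out of reach is approached as far as the arm can. A call with a gripper value outside its range is refused whole. "gripper" is the closure in counts, from 0 (fully open) to 255 (shut), set as the call begins (left out, the last holds). The fingers move at their own pace and stop on an object; "newtons" is the grip in N (left out, the last holds). Time passes only in rows, so rows that repeat a pose let the fingers close. It gives the time, the measured TCP pose, the force and the opening at its end, in the units of the state.
- ctrl.get_obs(): the state, without advancing time (a new reading comes with each control period).
- ctrl.get_image(name): name is "scene" or "side" or "wrist"; returns a dict with "frame" (400x640x3 uint8, red, green, blue), "range_z" (400x640 float32, m along the optical axis (not along the pixel's ray), 0 where there is no reading), "fx", "fy", "cx", "cy" (pixels), "extrinsics" (4x4, takes a point from camera to world coordinates). Camera axes: x right, y down, z forward; pixel columns grow to the right and rows downward; lengths in m; the calibration is good to about 2 mm. A picture is of the moment at which its call begins.
- ctrl.finish_job(): hands the job in, once; it reports no verdict.
The state is a dict: "t": time; "q": joint angles; "dq": joint speeds; "effort": joint torques, N m; "tool_pos": TCP position; "tool_rot": TCP orientation; "contact_force": force on the tool from outside, world axes, zero at the start; "wrist_torque": the same for the moment, N m; "opening": finger opening in m.
Only numpy, scipy, OpenCV 4.12 (cv2) and the standard library are available. Lean on these libraries where they do the work, as an engineer would, in place of code of your own. Each camera call takes 0.05 s, during which the arm holds its last target.

## Task

The three tins for the guess-the-weight game have been taken out of the kit cabinet: first, before lifting any of them, push the cabinet's open drawer fully home until it seats at its catch. Then find the heaviest of the three identical tins by hefting them, and finish holding that one in the gripper, upright and still, with its underside at least 15 cm above the table; do not put it down at the end. Leave the other two tins standing upright, not held, and do not disturb the egg carton, the book or the pen cup.

Things in the scene. Friction and masses are not known exactly. Their poses are not given: they have to be found in the camera images.
- kit_drawer0 (a joint): Slide of the kit cabinet's only drawer, in m: 0 fully home (its front flush with the cabinet), growing as it is open; up to 0.18. It needs 1 to 2 N to slide and stays where it is left; a spring ball catch resists over the last 11 mm (about 6 N) and, once past 5 mm, pulls it home.
- kit_drawer0_handle (a point): Middle of the steel bar handle on the red drawer front (moves with the drawer). The bar is 110 mm long and about 10 mm thick, lies level along this point's y axis, 35 mm in front of the drawer's face, 82 mm above the table. The point's x axis points into the cabinet: the drawer closes along +x. The cabinet is white, 260 mm deep, 220 mm wide, 120 mm high, fixed to the table; its top overlaps nothing in front of the closed drawer's face.
- mat: Cork mat on which the tins stand in a row: 150 x 420 x 3 mm, fixed to the table. Origin: centre of its underside; y along its long side. The tins stand along its y axis at about -130, 0 and +130 mm.
- tin_a_center (a point): One of three outwardly identical closed tins: upright cylinder 56 mm in diameter, 76 mm tall, blue with a yellow band and a bright lid (16 mm, flush with the wall). This point is its centre, half-way up (38 mm above its underside), z along its axis. The tins differ only in weight, between 0.2 and 0.61 kg; the heaviest is at least 0.15 kg heavier than either other. Which one it is changes from start to start and cannot be seen.
- tin_b_center (a point): One of three outwardly identical closed tins: upright cylinder 56 mm in diameter, 76 mm tall, blue with a yellow band and a bright lid (16 mm, flush with the wall). This point is its centre, half-way up (38 mm above its underside), z along its axis. The tins differ only in weight, between 0.2 and 0.61 kg; the heaviest is at least 0.15 kg heavier than either other. Which one it is changes from start to start and cannot be seen.
- tin_c_center (a point): One of three outwardly identical closed tins: upright cylinder 56 mm in diameter, 76 mm tall, blue with a yellow band and a bright lid (16 mm, flush with the wall). This point is its centre, half-way up (38 mm above its underside), z along its axis. The tins differ only in weight, between 0.2 and 0.61 kg; the heaviest is at least 0.15 kg heavier than either other. Which one it is changes from start to start and cannot be seen.
- carton: Bystander: open green egg carton with coloured shaker eggs, 125 x 155 mm, 105 mm high, loose. Origin: centre of the underside of its tray.
- book: Bystander: open spiral-bound tactile book, 180 x 240 mm, 19 mm thick, loose. Origin: centre of its underside.
- cup: Bystander: white pen cup, 68 mm in diameter, 132 mm high with its pens, loose. Origin: centre of its underside.

How it is judged:
On the way, in this order (a step that is already met when the one before it is completed fails the run):
1. the kit drawer is pushed home and seated at its catch (within 3 mm) (value of joint kit_drawer0 below 0.003 m), for 0.2 s.
2. the heaviest tin is held up still in the gripper, its underside over 14 cm above the table, and the two lighter tins (each pressing on its support with under 4 N) stand upright (((height (world z) of tin_a_center above 0.18 m and angle between tin_a_center's own z axis and vertical below 0.35 rad and contact force between the fingers and tin_a above 2 N and contact force between tin_a and mat below 0.2 N and linear speed of tin_a below 0.03 m/s and height (world z) of each of tin_b_center, tin_c_center below 0.06 m and angle between each of tin_b_center, tin_c_center's own z axis and vertical below 0.15 rad and contact force between each of tin_b, tin_c and the fingers below 0.5 N and contact force between each of tin_b, tin_c and anything else below 4 N and contact force between tin_a and tin_b below 0.2 N and contact force between tin_a and tin_c below 0.2 N) or (height (world z) of tin_b_center above 0.18 m and angle between tin_b_center's own z axis and vertical below 0.35 rad and contact force between the fingers and tin_b above 2 N and contact force between tin_b and mat below 0.2 N and linear speed of tin_b below 0.03 m/s and height (world z) of each of tin_a_center, tin_c_center below 0.06 m and angle between each of tin_a_center, tin_c_center's own z axis and vertical below 0.15 rad and contact force between each of tin_a, tin_c and the fingers below 0.5 N and contact force between each of tin_a, tin_c and anything else below 4 N and contact force between tin_b and tin_a below 0.2 N and contact force between tin_b and tin_c below 0.2 N) or (height (world z) of tin_c_center above 0.18 m and angle between tin_c_center's own z axis and vertical below 0.35 rad and contact force between the fingers and tin_c above 2 N and contact force between tin_c and mat below 0.2 N and linear speed of tin_c below 0.03 m/s and height (world z) of each of tin_a_center, tin_b_center below 0.06 m and angle between each of tin_a_center, tin_b_center's own z axis and vertical below 0.15 rad and contact force between each of tin_a, tin_b and the fingers below 0.5 N and contact force between each of tin_a, tin_b and anything else below 4 N and contact force between tin_c and tin_a below 0.2 N and contact force between tin_c and tin_b below 0.2 N))), for 0.3 s.
At the end, for the whole second after the job is handed in: The heaviest tin is gripped and held still (under 0.03 m/s), within 20 degrees of upright, its underside over 0.142 m above the table, touching no other tin; the other two stand within 8 degrees of upright at mat or table level, not touched by the fingers; the drawer is home within 3 mm (((height (world z) of tin_a_center above 0.18 m and angle between tin_a_center's own z axis and vertical below 0.35 rad and contact force between the fingers and tin_a above 2 N and contact force between tin_a and mat below 0.2 N and linear speed of tin_a below 0.03 m/s and height (world z) of each of tin_b_center, tin_c_center below 0.06 m and angle between each of tin_b_center, tin_c_center's own z axis and vertical below 0.15 rad and contact force between each of tin_b, tin_c and the fingers below 0.5 N and contact force between each of tin_b, tin_c and anything else below 4 N and contact force between tin_a and tin_b below 0.2 N and contact force between tin_a and tin_c below 0.2 N) or (height (world z) of tin_b_center above 0.18 m and angle between tin_b_center's own z axis and vertical below 0.35 rad and contact force between the fingers and tin_b above 2 N and contact force between tin_b and mat below 0.2 N and linear speed of tin_b below 0.03 m/s and height (world z) of each of tin_a_center, tin_c_center below 0.06 m and angle between each of tin_a_center, tin_c_center's own z axis and vertical below 0.15 rad and contact force between each of tin_a, tin_c and the fingers below 0.5 N and contact force between each of tin_a, tin_c and anything else below 4 N and contact force between tin_b and tin_a below 0.2 N and contact force between tin_b and tin_c below 0.2 N) or (height (world z) of tin_c_center above 0.18 m and angle between tin_c_center's own z axis and vertical below 0.35 rad and contact force between the fingers and tin_c above 2 N and contact force between tin_c and mat below 0.2 N and linear speed of tin_c below 0.03 m/s and height (world z) of each of tin_a_center, tin_b_center below 0.06 m and angle between each of tin_a_center, tin_b_center's own z axis and vertical below 0.15 rad and contact force between each of tin_a, tin_b and the fingers below 0.5 N and contact force between each of tin_a, tin_b and anything else below 4 N and contact force between tin_c and tin_a below 0.2 N and contact force between tin_c and tin_b below 0.2 N)) and value of joint kit_drawer0 below 0.003 m); the arm keeps its last pose, push and grip.
It fails at once if a tin is lifted while the drawer is still open (value of joint kit_drawer0 above 0.012 m and height (world z) of any of tin_a_center, tin_b_center, tin_c_center above 0.06 m).
It fails at once if the carton, book or cup is moved by more than 3 cm (distance of any of carton, book, cup from where it was at the start of the episode above 0.03 m).
It also fails if it takes over 72 s, if anything falls off the work surface, if the arm or the gripper's body presses on something with over 40 N, if the wrist force passes 120 N, or if a joint passes its speed limit or range.

## Working session

There is one attempt and no reset: what is moved stays moved. The work goes in short steps, Python scripts to look and compute and a tool call to move; the robot and the scene stay as the last step left them, time stands still between calls to the robot, and variables do not carry over. Pictures are saved under pics/ and viewed, and the job is handed in when it is done.

Besides the shell and the picture viewer there is one more tool, called as name([rows], argument=value, ...), one row to a line, values as JSON. jog_arm: Moves the arm, as the interface text tells. Its arguments: {"type":"object","properties":{"steps":{"type":"array"},"gripper":{"type":"number"},"newtons":{"type":"number"}},"required":["steps"]}

```bash
mkdir -p pics
cat > h.py <<'E'
import numpy as np,cv2
from station import ctrl
def save(n,f):
    im=ctrl.get_image(n); cv2.imwrite(f,im["frame"][:,:,::-1]); return im
def pts(im):
    z=im["range_z"];v,u=np.mgrid[:400,:640]
    P=np.stack([(u-im["cx"])/im["fx"]*z,(v-im["cy"])/im["fy"]*z,z,np.ones_like(z)],-1)
    W=(P@np.array(im["extrinsics"]).T)[...,:3]; W[z<=0]=np.nan
    return W
E
python3 - <<'E'
from h import *
for n in("scene","side"):
    im=save(n,f"pics/{n}0.png"); np.savez(f"{n}0.npz",**im)
o=ctrl.get_obs(); print({k:np.round(v,3) for k,v in o.items()})
E
```

```text
{'t': np.float64(0.1), 'q': array([ 1.114,  0.053,  1.614, -0.   ,  1.476, -0.119]), 'dq': array([ 0.002, -0.002, -0.004,  0.   ,  0.   , -0.   ]), 'effort': array([ 0.0000e+00, -3.9490e+01, -3.7136e+01, -0.0000e+00,  4.0000e-03,
        0.0000e+00]), 'tool_pos': array([0.207, 0.589, 0.23 ]), 'tool_rot': array([-5.280e-01, -3.096e+00,  3.000e-03]), 'contact_force': array([-0.248, -0.759,  0.29 ]), 'wrist_torque': array([ 0.048, -0.034,  0.064]), 'opening': np.float64(0.085)}
```

View pics/scene0.png

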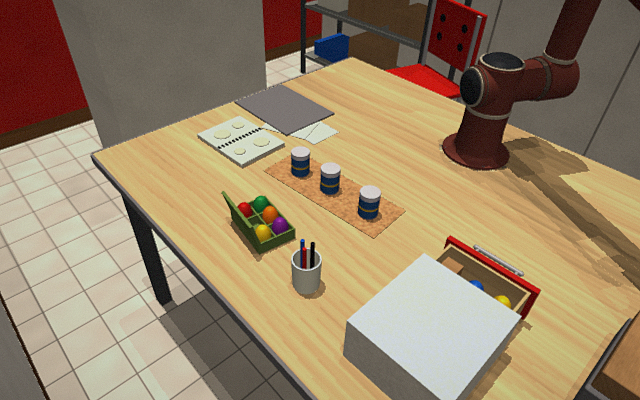

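View pics/side0.png

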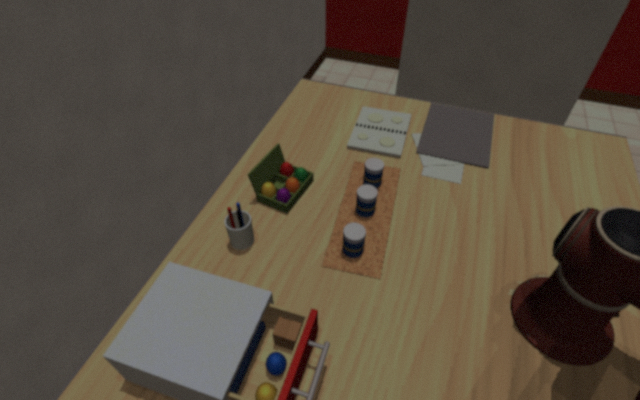

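The scene view shows the tins at about (300,162), (330,180) and (369,203). The drawer bar is near (498,260), the cup at (307,272), and the carton at (262,222).

Run:
```python
from h import *
for n in("scene","side"):
    im=dict(np.load(f"{n}0.npz")); W=pts(im); f=im["frame"]; hsv=cv2.cvtColor(f,cv2.COLOR_RGB2HSV)
    print(n,"valid",np.mean(im["range_z"]>0))
    blue=cv2.inRange(hsv,(100,90,30),(130,255,255))
    lid=((hsv[...,1]<70)&(abs(W[...,2]-0.079)<0.006)).astype(np.uint8)
    for nm,m in(("blue",blue),("lid",lid),("red",(cv2.inRange(hsv,(0,170,60),(6,255,255))|cv2.inRange(hsv,(174,170,60),(180,255,255))))):
        k,l,s,c=cv2.connectedComponentsWithStats(m)
        for i in range(1,k):
            if s[i,4]>50:
                w=W[l==i]; w=w[~np.isnan(w[:,0])]
                if len(w)<20 or np.hypot(*np.median(w,0)[:2])>1.2 : continue
                print(nm,s[i],np.round(np.median(w,0),3),np.round(np.percentile(w,[3,97],0),3).tolist())
    # handle: greyish, z 0.07..0.09
    m=(hsv[...,1]<70)&(W[...,2]>0.072)&(W[...,2]<0.095)
    k,l,s,c=cv2.connectedComponentsWithStats(m.astype(np.uint8))
    for i in range(1,k):
        if s[i,4]>40: print("grey",s[i],np.round(np.nanpercentile(W[l==i],[2,50,98],0),3).tolist())
    # white top z .12
    m=(abs(W[...,2]-.12)<.005)&(hsv[...,1]<40)
    k,l,s,c=cv2.connectedComponentsWithStats(m.astype(np.uint8)); i=1+np.argmax(s[1:,4]); w=W[l==i][:,:2].astype(np.float32)
    r=cv2.minAreaRect(w); print("top",r,np.round(cv2.boxPoints(r),3).tolist())
    m=(W[...,2]<.2)&(W[...,2]>.02)&(np.hypot(W[...,0],W[...,1])>.3)
    k,l,s,c=cv2.connectedComponentsWithStats(m.astype(np.uint8))
    for i in range(1,k):
        if s[i,4]>80: print("obj",s[i],np.round(np.nanpercentile(W[l==i],[1,50,99],0),3).tolist())
```

```text
scene valid 0.99490625
blue [291 157  18  11 115] [ 0.534 -0.268  0.053] [[0.507, -0.295, 0.04], [0.545, -0.26, 0.064]]
blue [292 168  17   9 108] [ 0.534 -0.268  0.019] [[0.508, -0.294, 0.007], [0.545, -0.259, 0.031]]
blue [321 174  18  11 123] [ 0.525 -0.154  0.053] [[0.5, -0.181, 0.04], [0.534, -0.142, 0.063]]
blue [320 185  19   9 108] [ 0.526 -0.153  0.018] [[0.502, -0.179, 0.007], [0.533, -0.143, 0.028]]
blue [359 197  20  13 137] [ 0.52  -0.011  0.051] [[0.497, -0.042, 0.04], [0.526, 0.001, 0.063]]
blue [358 207  20  12 127] [ 0.521 -0.011  0.018] [[0.497, -0.04, 0.007], [0.527, 0.002, 0.029]]
blue [300 239   5  29  63] [0.788 0.029 0.093] [[0.778, 0.013, 0.038], [0.79, 0.033, 0.133]]
blue [469 280  15  11  73] [0.555 0.329 0.075] [[0.544, 0.314, 0.064], [0.562, 0.342, 0.078]]
lid [291 146  19  13 189] [ 0.519 -0.284  0.079] [[0.493, -0.311, 0.074], [0.542, -0.262, 0.082]]
lid [321 162  20  14 215] [ 0.509 -0.168  0.079] [[0.482, -0.193, 0.074], [0.532, -0.144, 0.082]]
lid [360 185  21  16 248] [ 0.501 -0.024  0.079] [[0.475, -0.049, 0.075], [0.525, 0.0, 0.081]]
lid [473 246  
[... 4989 characters left out ...]
     0   270   230 14862] [[1.404, -1.278, 0.022], [1.409, -0.215, 0.109], [1.414, 0.207, 0.198]]
obj [ 406    0  221   47 7070] [[-0.242, -1.486, 0.021], [0.09, -1.474, 0.098], [0.635, -1.462, 0.194]]
obj [ 247  144   67   66 2200] [[0.692, -0.249, 0.021], [0.775, -0.157, 0.049], [0.824, -0.087, 0.103]]
obj [356 158  28  57 978] [[0.478, -0.309, 0.021], [0.508, -0.186, 0.072], [0.54, -0.141, 0.082]]
obj [224 203  30  43 867] [[0.753, 0.013, 0.021], [0.78, 0.054, 0.069], [0.817, 0.077, 0.132]]
obj [342 223  24  32 618] [[0.472, -0.051, 0.021], [0.496, -0.01, 0.076], [0.525, 0.004, 0.081]]
obj [  103   262   227   138 20946] [[0.468, 0.227, 0.021], [0.67, 0.344, 0.119], [0.845, 0.447, 0.123]]
```

jog_arm([
  {"dx":0.5,"dy":-0.7,"twist":0.6},
  {"dx":1.0,"dy":-1.4,"twist":1.1},
  {"dx":1.6,"dy":-2.2,"twist":1.6},
  {"dx":2.2,"dy":-3.0,"twist":2.1},
  {"dx":2.6,"dy":-3.6,"twist":2.1},
], gripper=255, newtons=40)

```text
validation failed for argument at $.st...
```

jog_arm([
  {"dx":0.5,"dy":-0.7,"dz":0.0,"twist":0.6},
  {"dx":1.0,"dy":-1.4,"dz":0.0,"twist":1.1},
  {"dx":1.6,"dy":-2.2,"dz":0.0,"twist":1.6},
  {"dx":2.2,"dy":-3.0,"dz":0.0,"twist":2.1},
  {"dx":2.6,"dy":-3.6,"dz":0.0,"twist":2.1},
], gripper=255, newtons=40)

```text
t: 0.72
tool_pos: [0.3638, 0.3711, 0.2297]
tool_rot: [0.044, -3.141, 0.004]
contact_force: [-0.2, 0.6, -0.3]
opening: -0.0001
```

jog_arm([
  {"dx":0.7,"dy":-0.7,"dz":0.0,"twist":0.0},
  {"dx":0.7,"dy":-0.7,"dz":-0.9,"twist":0.0},
  {"dx":0.7,"dy":-0.7,"dz":-1.8,"twist":0.0},
  {"dx":0.7,"dy":-0.7,"dz":-2.7,"twist":0.0},
  {"dx":0.7,"dy":-0.7,"dz":-2.7,"twist":0.0},
])

```text
t: 1.35
tool_pos: [0.4017, 0.3266, 0.0623]
tool_rot: [0.044, -3.131, 0.013]
contact_force: [0.3, -0.9, -0.4]
opening: 0.0003
```

Run:
```python
from h import *
save("scene","pics/s1.png");save("side","pics/d1.png")
```

```text
(no output)
```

View pics/s1.png

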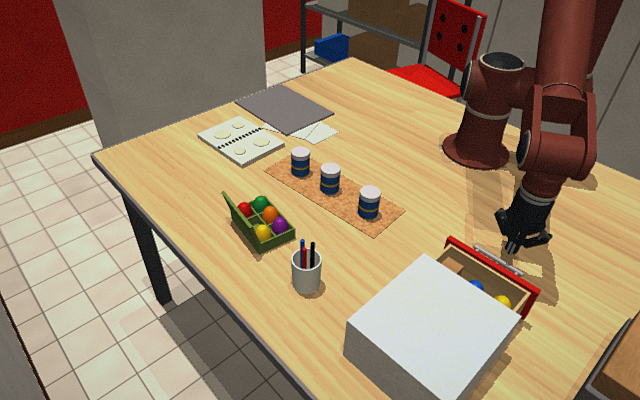

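View pics/d1.png

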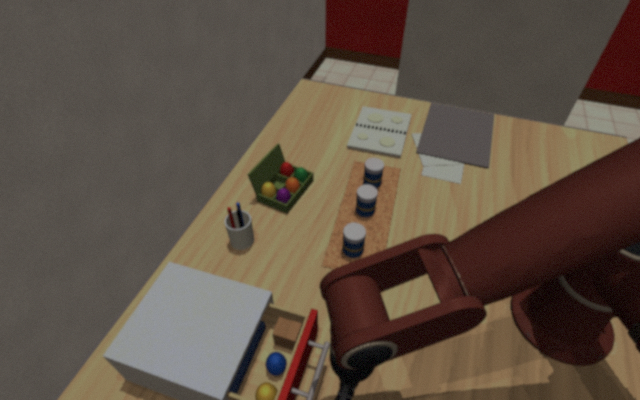

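The shut fingers are just in front of the bar, with the tips at (512,245) in the scene view. I'll start pushing.

jog_arm([
  {"dx":0.4,"dy":0.0,"dz":0.0,"twist":0.0},
  {"dx":0.7,"dy":0.0,"dz":0.0,"twist":0.0},
  {"dx":1.0,"dy":0.05,"dz":0.0,"twist":0.0},
  {"dx":1.3,"dy":0.05,"dz":0.0,"twist":0.0},
  {"dx":1.6,"dy":0.05,"dz":0.0,"twist":0.0},
])

```text
t: 2.08
tool_pos: [0.5037, 0.3329, 0.0698]
tool_rot: [-0.044, 3.14, -0.002]
contact_force: [-1.3, 0.6, 0.7]
opening: 0.0002
```

jog_arm([
  {"dx":0.2,"dy":0.0,"dz":-0.1,"twist":0.0},
  {"dx":0.4,"dy":0.0,"dz":-0.1,"twist":0.0},
  {"dx":0.6,"dy":0.0,"dz":-0.1,"twist":0.0},
  {"dx":0.7,"dy":0.0,"dz":-0.1,"twist":0.0},
  {"dx":0.7,"dy":0.0,"dz":-0.1,"twist":0.0},
])

```text
t: 2.7
tool_pos: [0.5368, 0.333, 0.0629]
tool_rot: [0.045, -3.119, 0.007]
contact_force: [-31.1, -1.1, 20.2]
opening: -0.0001
```

```bash
cat > red.py <<'E'
from h import *
im=save("scene","pics/s2.png"); W=pts(im); hsv=cv2.cvtColor(im["frame"],cv2.COLOR_RGB2HSV)
m=(cv2.inRange(hsv,(0,170,60),(6,255,255))|cv2.inRange(hsv,(174,170,60),(180,255,255)))
k,l,s,c=cv2.connectedComponentsWithStats(m)
for i in range(1,k):
    w=W[l==i]
    if s[i,4]>30: print("red",s[i],np.round(np.nanpercentile(w,[3,50,97],0),3).tolist())
o=ctrl.get_obs();print(o["t"],o["tool_pos"],o["contact_force"])
E
python3 red.py
```

```text
red [   0    0   88  134 8675] [[0.545, -2.444, -0.632], [0.736, -2.425, -0.327], [0.982, -2.407, 0.022]]
red [ 263    0   38   51 1683] [[-1.335, -2.451, -0.642], [-1.13, -2.425, -0.459], [-0.961, -2.4, -0.284]]
red [ 428    0   59   72 2467] [[-1.026, -0.896, -0.193], [-0.971, -0.728, -0.032], [-0.923, -0.554, 0.105]]
red [306   9  16  29 386] [[-1.58, -2.452, -0.635], [-1.475, -2.425, -0.52], [-1.406, -2.4, -0.423]]
red [ 385   63   76   36 1174] [[-1.012, -0.983, -0.307], [-0.88, -0.782, -0.296], [-0.788, -0.571, -0.29]]
red [238 202  14  15 141] [[0.756, -0.23, 0.035], [0.77, -0.211, 0.053], [0.781, -0.201, 0.062]]
red [302 247   5  21  66] [[0.795, 0.046, 0.077], [0.801, 0.052, 0.11], [0.804, 0.055, 0.131]]
2.75 [0.53678804 0.33299436 0.0628835 ] [-32.15358001  -2.29946953  20.0593446 ]
```

View pics/s2.png

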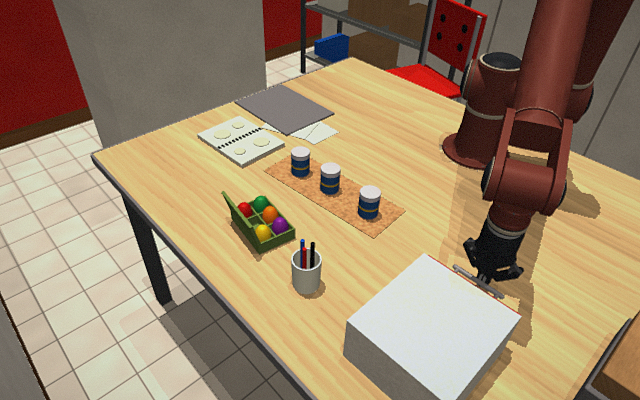

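The drawer front looks flush with the cabinet and the red face is no longer visible. I'll back off and check again from above.

jog_arm([
  {"dx":-0.2,"dy":0.0,"dz":0.0,"twist":0.0},
  {"dx":-0.7,"dy":0.0,"dz":0.0,"twist":0.0},
  {"dx":-1.2,"dy":0.0,"dz":0.4,"twist":0.0},
  {"dx":-1.2,"dy":0.0,"dz":1.2,"twist":0.0},
  {"dx":-1.2,"dy":-0.8,"dz":2.0,"twist":0.0},
])

```text
t: 3.38
tool_pos: [0.4647, 0.2896, 0.1804]
tool_rot: [0.051, -3.12, 0.006]
contact_force: [1.9, -0.1, 0.3]
opening: 0.0001
```

jog_arm([
  {"dx":0.0,"dy":-0.9,"dz":0.5,"twist":0.0},
  {"dx":0.0,"dy":-1.8,"dz":0.5,"twist":0.0},
  {"dx":0.0,"dy":-2.7,"dz":0.5,"twist":0.0},
  {"dx":0.0,"dy":-2.7,"dz":0.5,"twist":0.0},
  {"dx":0.0,"dy":-2.7,"dz":0.5,"twist":0.0},
], gripper=0)

```text
t: 4.0
tool_pos: [0.4649, 0.1276, 0.2104]
tool_rot: [0.05, -3.121, 0.006]
contact_force: [-0.1, 0.1, -0.6]
opening: 0.0852
```

Run:
```python
from h import *
for n in ("scene","side"):
    im=save(n,f"pics/{n}3.png"); W=pts(im)
    m=(W[...,2]>.078)&(W[...,2]<.096)&(W[...,0]>.4)&(W[...,0]<.6)&(W[...,1]>.2)&(W[...,1]<.45)
    k,l,s,c=cv2.connectedComponentsWithStats(m.astype(np.uint8))
    for i in range(1,k):
        if s[i,4]>30: print(n,s[i],np.round(np.nanpercentile(W[l==i],[3,50,97],0),3).tolist())
    m=(W[...,2]>.1)&(W[...,2]<.126)&(W[...,0]>.4)&(W[...,0]<.9)&(W[...,1]>.2)&(W[...,1]<.46)
    print(np.nanpercentile(W[m],[.3,1,3],0))
o=ctrl.get_obs();print({k:np.round(v,3) for k,v in o.items()})
```

```text
scene [453 264  52  35 321] [[0.55, 0.274, 0.08], [0.557, 0.332, 0.085], [0.565, 0.384, 0.088]]
[[0.58970213 0.22341333 0.10092475]
 [0.60281261 0.22630639 0.10352919]
 [0.61046089 0.23173124 0.10850062]]
side [236 302  53  98 749] [[0.548, 0.248, 0.079], [0.562, 0.337, 0.086], [0.592, 0.41, 0.094]]
[[0.58724684 0.22404488 0.10136099]
 [0.58960052 0.22707198 0.10454682]
 [0.59458414 0.23285399 0.10682925]]
{'t': np.float64(4.1), 'q': array([ 0.116, -0.271,  1.947, -0.002,  1.487, -1.489]), 'dq': array([ 0.012,  0.002,  0.   , -0.001,  0.002, -0.003]), 'effort': array([-4.9400e-01, -2.5262e+01, -3.6856e+01, -2.6000e-02,  6.7000e-02,
        2.0000e-03]), 'tool_pos': array([0.465, 0.128, 0.21 ]), 'tool_rot': array([ 0.053, -3.12 ,  0.006]), 'contact_force': array([-0.654, -0.255,  0.005]), 'wrist_torque': array([-0.037,  0.016, -0.031]), 'opening': np.float64(0.085)}
```

View pics/scene3.png

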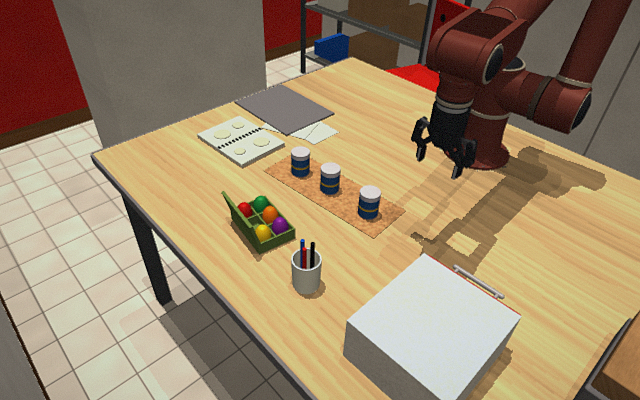

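The bar is now at x≈0.557, (478,281) in the scene view, about 89 mm further in. The front is flush and the push hit a hard stop. Next is the nearest tin.

jog_arm([
  {"dx":0.2,"dy":-0.9,"dz":0.0,"twist":0.0},
  {"dx":0.4,"dy":-1.8,"dz":0.0,"twist":0.0},
  {"dx":0.6,"dy":-2.5,"dz":-0.3,"twist":0.0},
  {"dx":0.6,"dy":-2.5,"dz":-1.0,"twist":0.0},
  {"dx":0.6,"dy":-2.5,"dz":-1.0,"twist":0.0},
])

```text
t: 4.72
tool_pos: [0.4983, -0.0204, 0.1464]
tool_rot: [0.055, -3.112, 0.003]
contact_force: [-0.4, 0.5, -0.5]
opening: 0.0854
```

Run:
```python
from h import *
save("wrist","pics/w4.png");save("scene","pics/s4.png")
o=ctrl.get_obs();print(o["tool_pos"],o["tool_rot"],o["contact_force"])
```

```text
[ 0.50094342 -0.02055787  0.15066147] [ 0.0562464  -3.11971917  0.00594594] [-0.1073822  -0.43556735  0.4315824 ]
```

View pics/w4.png

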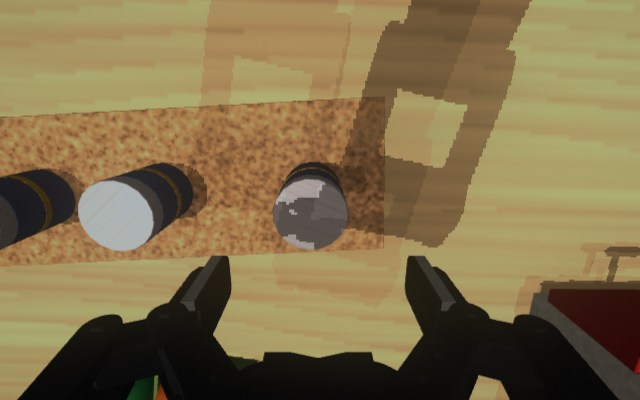

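View pics/s4.png

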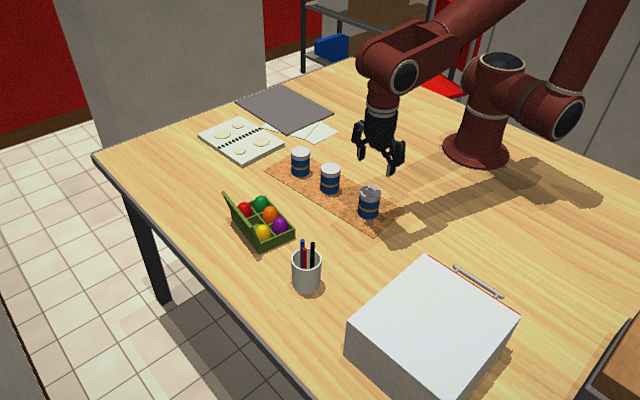

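The wrist view shows the tin lid at (311,213), centred between the jaws, so I'll descend.

jog_arm([
  {"dx":0.0,"dy":-0.05,"dz":-0.5,"twist":0.0},
  {"dx":0.0,"dy":-0.05,"dz":-1.0,"twist":0.0},
  {"dx":0.0,"dy":-0.05,"dz":-1.5,"twist":0.0},
  {"dx":0.0,"dy":-0.05,"dz":-2.0,"twist":0.0},
  {"dx":0.0,"dy":-0.05,"dz":-2.0,"twist":0.0},
])

```text
t: 5.45
tool_pos: [0.5004, -0.0226, 0.0303]
tool_rot: [0.059, -3.117, 0.005]
contact_force: [-0.3, 0.6, -0.3]
opening: 0.0858
```

jog_arm([
  {"dx":0.0,"dy":0.0,"dz":0.0,"twist":0.0},
  {"dx":0.0,"dy":0.0,"dz":0.0,"twist":0.0},
  {"dx":0.0,"dy":0.0,"dz":0.0,"twist":0.0},
  {"dx":0.0,"dy":0.0,"dz":0.0,"twist":0.0},
  {"dx":0.0,"dy":0.0,"dz":0.0,"twist":0.0},
], gripper=255, newtons=50)

```text
t: 6.08
tool_pos: [0.5028, -0.0236, 0.0335]
tool_rot: [0.059, -3.122, 0.009]
contact_force: [-1.2, -3.6, 6.9]
opening: 0.0551
```

jog_arm([
  {"dx":0.0,"dy":0.0,"dz":0.2,"twist":0.0},
  {"dx":0.0,"dy":0.0,"dz":0.5,"twist":0.0},
  {"dx":0.0,"dy":0.0,"dz":0.7,"twist":0.0},
  {"dx":0.0,"dy":0.0,"dz":0.7,"twist":0.0},
  {"dx":0.0,"dy":0.0,"dz":0.7,"twist":0.0},
])

```text
t: 6.7
tool_pos: [0.5023, -0.0235, 0.0751]
tool_rot: [0.06, -3.122, 0.009]
contact_force: [-0.4, 0.1, -5.0]
opening: 0.0549
```

jog_arm([
  {"dx":0.0,"dy":0.0,"dz":0.0,"twist":0.0},
  {"dx":0.0,"dy":0.0,"dz":0.0,"twist":0.0},
  {"dx":0.0,"dy":0.0,"dz":0.0,"twist":0.0},
  {"dx":0.0,"dy":0.0,"dz":0.0,"twist":0.0},
])

```text
t: 7.2
tool_pos: [0.5023, -0.0235, 0.075]
tool_rot: [0.059, -3.121, 0.008]
contact_force: [0.4, -0.0, -4.6]
opening: 0.055
```

```bash
cat > weigh.py <<'E'
from h import *
import sys
F=[];T=[];E=[]
for i in range(16):
    im=ctrl.get_image("side"); o=ctrl.get_obs();F.append(o["contact_force"]);T.append(o["wrist_torque"]);E.append(o["effort"])
print(np.mean(F,0).round(3),np.std(F,0).round(3),np.mean(T,0).round(3),np.mean(E,0).round(3)[:3],"kg",-np.mean(F,0)[2]/9.81,o["t"],o["tool_pos"],o["tool_rot"])
cv2.imwrite(sys.argv[1],im["frame"][:,:,::-1])
E
python3 weigh.py pics/h1.png
```

```text
[ 0.184 -0.027 -5.111] [0.557 0.519 0.586] [ 0.001 -0.042  0.002] [ -0.    -32.281 -35.732] kg 0.52095823041829 8.0 [ 0.50232814 -0.0234758   0.07506364] [ 0.05949338 -3.12151276  0.00858103]
```

View pics/h1.png

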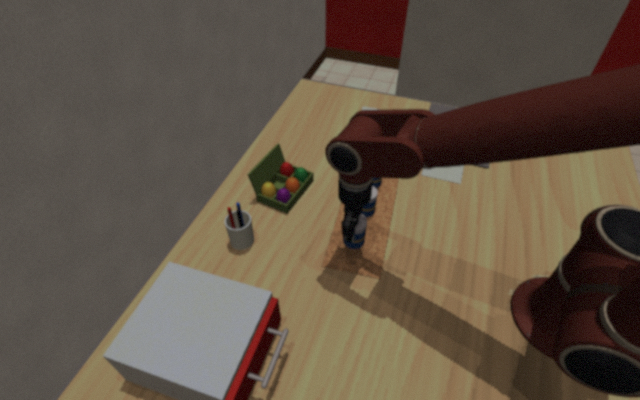

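It reads about 0.52 kg. With a 0.61 kg maximum and a 0.15 kg minimum gap, this is probably the heaviest. There's plenty of time, so I'll put it down and heft the others too, to rule out sensor bias.

jog_arm([
  {"dx":0.0,"dy":0.0,"dz":-0.3,"twist":0.0},
  {"dx":0.0,"dy":0.0,"dz":-0.5,"twist":0.0},
  {"dx":0.0,"dy":0.0,"dz":-0.6,"twist":0.0},
  {"dx":0.0,"dy":0.0,"dz":-0.68,"twist":0.0},
  {"dx":0.0,"dy":0.0,"dz":-0.69,"twist":0.0},
])

```text
t: 8.62
tool_pos: [0.5027, -0.0236, 0.0338]
tool_rot: [0.059, -3.122, 0.009]
contact_force: [0.1, 0.0, -5.1]
opening: 0.0552
```

jog_arm([
  {"dx":0.0,"dy":0.0,"dz":0.0,"twist":0.0},
  {"dx":0.0,"dy":0.0,"dz":0.0,"twist":0.0},
  {"dx":0.0,"dy":0.0,"dz":0.0,"twist":0.0},
  {"dx":0.0,"dy":0.0,"dz":0.0,"twist":0.0},
  {"dx":0.0,"dy":0.0,"dz":0.0,"twist":0.0},
], gripper=0)

```text
t: 9.25
tool_pos: [0.5028, -0.0236, 0.0339]
tool_rot: [0.06, -3.122, 0.009]
contact_force: [-0.2, 0.2, 1.3]
opening: 0.0852
```

jog_arm([
  {"dx":0.0,"dy":0.0,"dz":0.4,"twist":0.0},
  {"dx":0.0,"dy":0.0,"dz":1.0,"twist":0.0},
  {"dx":0.0,"dy":0.0,"dz":1.7,"twist":0.0},
  {"dx":0.0,"dy":0.0,"dz":2.0,"twist":0.0},
  {"dx":0.0,"dy":0.0,"dz":2.0,"twist":0.0},
])

```text
t: 9.88
tool_pos: [0.5035, -0.0237, 0.1549]
tool_rot: [0.059, -3.125, 0.01]
contact_force: [-0.0, -0.1, -0.4]
opening: 0.0853
```

```bash
python3 weigh.py pics/base.png
python3 - <<'E'
from h import *
save("scene","pics/s5.png")
E
```

```text
[ 0.03  -0.044 -0.136] [0.495 0.457 0.383] [ 0.014  0.    -0.012] [ 2.0000e-03 -2.8356e+01 -3.5742e+01] kg 0.013913772324426407 10.675 [ 0.50277702 -0.02356121  0.15392728] [ 0.05948771 -3.12240079  0.00886283]
```

View pics/s5.png

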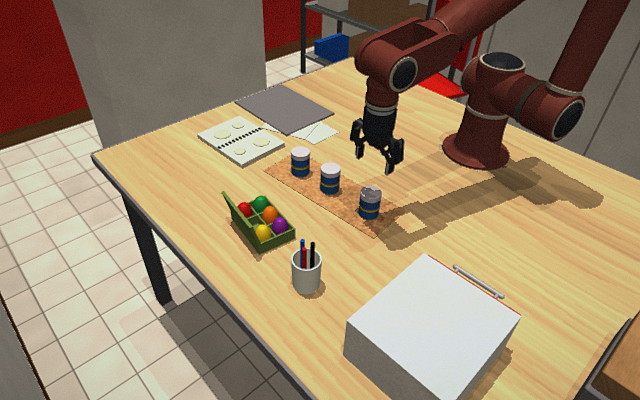

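The tin is back upright at (370,203), and the empty gripper reads about 0 N. Now the middle tin.

jog_arm([
  {"dx":0.0,"dy":-0.9,"dz":0.0,"twist":0.0},
  {"dx":0.1,"dy":-1.8,"dz":0.0,"twist":0.0},
  {"dx":0.1,"dy":-2.4,"dz":0.0,"twist":0.0},
  {"dx":0.1,"dy":-2.4,"dz":-0.4,"twist":0.0},
  {"dx":0.1,"dy":-2.4,"dz":-0.8,"twist":0.0},
])

```text
t: 11.35
tool_pos: [0.5091, -0.1684, 0.1058]
tool_rot: [0.057, -3.124, 0.01]
contact_force: [0.1, 0.2, 0.0]
opening: 0.0854
```

jog_arm([
  {"dx":0.0,"dy":0.0,"dz":-0.4,"twist":0.0},
  {"dx":0.0,"dy":0.0,"dz":-0.8,"twist":0.0},
  {"dx":0.0,"dy":0.0,"dz":-1.2,"twist":0.0},
  {"dx":0.0,"dy":0.0,"dz":-1.2,"twist":0.0},
])

```text
t: 11.85
tool_pos: [0.5073, -0.1676, 0.0317]
tool_rot: [0.057, -3.119, 0.006]
contact_force: [-0.1, 0.6, -0.7]
opening: 0.0855
```

jog_arm([
  {"dx":0.0,"dy":0.0,"dz":0.0,"twist":0.0},
  {"dx":0.0,"dy":0.0,"dz":0.0,"twist":0.0},
  {"dx":0.0,"dy":0.0,"dz":0.0,"twist":0.0},
  {"dx":0.0,"dy":0.0,"dz":0.0,"twist":0.0},
  {"dx":0.0,"dy":0.0,"dz":0.0,"twist":0.0},
], gripper=255)

```text
t: 12.48
tool_pos: [0.5085, -0.1684, 0.0334]
tool_rot: [0.057, -3.122, 0.009]
contact_force: [0.8, -0.7, 6.6]
opening: 0.055
```

jog_arm([
  {"dx":0.0,"dy":0.0,"dz":0.2,"twist":0.0},
  {"dx":0.0,"dy":0.0,"dz":0.5,"twist":0.0},
  {"dx":0.0,"dy":0.0,"dz":0.7,"twist":0.0},
  {"dx":0.0,"dy":0.0,"dz":0.7,"twist":0.0},
  {"dx":0.0,"dy":0.0,"dz":0.7,"twist":0.0},
])

```text
t: 13.1
tool_pos: [0.5082, -0.1682, 0.0751]
tool_rot: [0.057, -3.121, 0.008]
contact_force: [-0.5, 0.4, -3.1]
opening: 0.0549
```

```bash
python3 weigh.py pics/h2.png
```

```text
[-0.071 -0.196 -2.691] [0.535 0.621 0.381] [-0.01  -0.031  0.005] [ 2.000e-03 -3.465e+01 -3.451e+01] kg 0.2743403566677696 13.9 [ 0.50859798 -0.16842868  0.07543414] [ 0.05728659 -3.12196129  0.00877094]
```

The middle tin reads 0.27 kg. I'll put it down and heft the third.

jog_arm([
  {"dx":0.0,"dy":0.0,"dz":-0.3,"twist":0.0},
  {"dx":0.0,"dy":0.0,"dz":-0.5,"twist":0.0},
  {"dx":0.0,"dy":0.0,"dz":-0.6,"twist":0.0},
  {"dx":0.0,"dy":0.0,"dz":-0.68,"twist":0.0},
  {"dx":0.0,"dy":0.0,"dz":-0.69,"twist":0.0},
])

```text
t: 14.52
tool_pos: [0.5086, -0.1684, 0.0339]
tool_rot: [0.057, -3.122, 0.009]
contact_force: [0.5, 0.5, -3.3]
opening: 0.0553
```

jog_arm([
  {"dx":0.0,"dy":0.0,"dz":0.0,"twist":0.0},
  {"dx":0.0,"dy":0.0,"dz":0.0,"twist":0.0},
  {"dx":0.0,"dy":0.0,"dz":0.0,"twist":0.0},
  {"dx":0.0,"dy":0.0,"dz":0.0,"twist":0.0},
  {"dx":0.0,"dy":0.0,"dz":0.0,"twist":0.0},
], gripper=0)

```text
t: 15.15
tool_pos: [0.5087, -0.1685, 0.034]
tool_rot: [0.057, -3.122, 0.009]
contact_force: [-0.6, -0.4, -0.2]
opening: 0.0856
```

jog_arm([
  {"dx":0.0,"dy":0.0,"dz":0.4,"twist":0.0},
  {"dx":0.0,"dy":0.0,"dz":1.0,"twist":0.0},
  {"dx":0.0,"dy":0.0,"dz":1.7,"twist":0.0},
  {"dx":0.0,"dy":0.0,"dz":2.0,"twist":0.0},
  {"dx":0.0,"dy":0.0,"dz":2.0,"twist":0.0},
])

```text
t: 15.78
tool_pos: [0.5094, -0.1688, 0.1551]
tool_rot: [0.057, -3.124, 0.011]
contact_force: [0.2, 0.6, -0.6]
opening: 0.0852
```

```bash
cat > lids.py <<'E'
from h import *
import sys
for n in("scene","side"):
    im=save(n,f"pics/{n}{sys.argv[1]}.png"); W=pts(im); hsv=cv2.cvtColor(im["frame"],cv2.COLOR_RGB2HSV)
    lid=((hsv[...,1]<90)&(abs(W[...,2]-0.079)<0.006)&(abs(W[...,0]-.51)<.07)&(W[...,1]<.1)&(W[...,1]>-.4)).astype(np.uint8)
    k,l,s,c=cv2.connectedComponentsWithStats(lid)
    for i in range(1,k):
        if s[i,4]>80: print(n,s[i],np.round((np.nanpercentile(W[l==i],2,0)+np.nanpercentile(W[l==i],98,0))/2,3))
print(ctrl.get_obs()["tool_pos"],ctrl.get_obs()["t"])
E
python3 lids.py 6
```

```text
scene [291 146  19  13 189] [ 0.517 -0.286  0.078]
scene [321 163  20  14 211] [ 0.506 -0.167  0.078]
scene [360 186  22  15 251] [ 0.501 -0.023  0.078]
side [370 158  14  14 149] [ 0.507 -0.286  0.078]
side [357 185  20  16 259] [ 0.506 -0.166  0.078]
side [343 224  23  19 335] [ 0.499 -0.021  0.078]
[ 0.50781648 -0.16804682  0.15216579] 15.875
```

View pics/scene6.png

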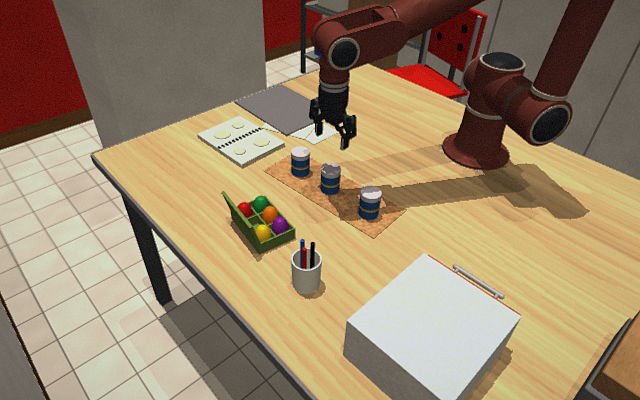

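All three tins are upright, with lids at (300,152), (331,170) and (371,193). On to the third.

jog_arm([
  {"dx":0.1,"dy":-0.9,"dz":0.0,"twist":0.0},
  {"dx":0.1,"dy":-1.8,"dz":0.0,"twist":0.0},
  {"dx":0.13,"dy":-1.97,"dz":0.0,"twist":0.0},
  {"dx":0.13,"dy":-1.97,"dz":-0.4,"twist":0.0},
  {"dx":0.13,"dy":-1.97,"dz":-0.8,"twist":0.0},
])

```text
t: 16.5
tool_pos: [0.5149, -0.2853, 0.1017]
tool_rot: [0.057, -3.118, 0.004]
contact_force: [-0.2, 0.4, 0.1]
opening: 0.0856
```

jog_arm([
  {"dx":0.0,"dy":0.0,"dz":-0.4,"twist":0.0},
  {"dx":0.0,"dy":0.0,"dz":-0.8,"twist":0.0},
  {"dx":0.0,"dy":0.0,"dz":-1.2,"twist":0.0},
  {"dx":0.0,"dy":0.0,"dz":-1.2,"twist":0.0},
])

```text
t: 17.0
tool_pos: [0.5122, -0.2826, 0.0257]
tool_rot: [0.058, -3.111, -0.004]
contact_force: [0.2, 0.2, 0.4]
opening: 0.0853
```

jog_arm([
  {"dx":0.0,"dy":0.0,"dz":0.0,"twist":0.0},
  {"dx":0.0,"dy":0.0,"dz":0.0,"twist":0.0},
  {"dx":0.0,"dy":0.0,"dz":0.0,"twist":0.0},
  {"dx":0.0,"dy":0.0,"dz":0.0,"twist":0.0},
  {"dx":0.0,"dy":0.0,"dz":0.0,"twist":0.0},
], gripper=255)

```text
t: 17.62
tool_pos: [0.5131, -0.2832, 0.0271]
tool_rot: [0.058, -3.113, -0.002]
contact_force: [1.2, -0.5, 4.9]
opening: 0.0556
```

jog_arm([
  {"dx":0.0,"dy":0.0,"dz":0.2,"twist":0.0},
  {"dx":0.0,"dy":0.0,"dz":0.5,"twist":0.0},
  {"dx":0.0,"dy":0.0,"dz":0.7,"twist":0.0},
  {"dx":0.0,"dy":0.0,"dz":0.7,"twist":0.0},
  {"dx":0.0,"dy":0.0,"dz":0.7,"twist":0.0},
])

```text
t: 18.25
tool_pos: [0.5128, -0.283, 0.0687]
tool_rot: [0.058, -3.113, -0.003]
contact_force: [-0.4, 0.5, -2.8]
opening: 0.0549
```

```bash
python3 weigh.py pics/h3.png
```

```text
[-0.008  0.065 -2.681] [0.247 0.496 0.577] [-0.008 -0.026  0.01 ] [ 1.0000e-03 -4.0332e+01 -3.4381e+01] kg 0.27326065150765966 19.05 [ 0.51313452 -0.28326918  0.06909973] [ 5.78913112e-02 -3.11316463e+00 -1.93725304e-03]
```

The third tin reads 0.27 kg, so the first one (0.52 kg) is the heaviest. I'll put this one down and go back for it.

jog_arm([
  {"dx":0.0,"dy":0.0,"dz":-0.3,"twist":0.0},
  {"dx":0.0,"dy":0.0,"dz":-0.5,"twist":0.0},
  {"dx":0.0,"dy":0.0,"dz":-0.6,"twist":0.0},
  {"dx":0.0,"dy":0.0,"dz":-0.68,"twist":0.0},
  {"dx":0.0,"dy":0.0,"dz":-0.69,"twist":0.0},
])

```text
t: 19.68
tool_pos: [0.5132, -0.2833, 0.0276]
tool_rot: [0.058, -3.113, -0.002]
contact_force: [0.4, 0.1, -2.0]
opening: 0.0554
```

jog_arm([
  {"dx":0.0,"dy":0.0,"dz":0.0,"twist":0.0},
  {"dx":0.0,"dy":0.0,"dz":0.0,"twist":0.0},
  {"dx":0.0,"dy":0.0,"dz":0.0,"twist":0.0},
  {"dx":0.0,"dy":0.0,"dz":0.0,"twist":0.0},
  {"dx":0.0,"dy":0.0,"dz":0.0,"twist":0.0},
], gripper=0)

```text
t: 20.3
tool_pos: [0.5133, -0.2833, 0.0277]
tool_rot: [0.058, -3.113, -0.002]
contact_force: [0.5, 0.0, 0.9]
opening: 0.0852
```

jog_arm([
  {"dx":0.0,"dy":0.0,"dz":0.4,"twist":0.0},
  {"dx":0.0,"dy":0.0,"dz":1.0,"twist":0.0},
  {"dx":0.0,"dy":0.0,"dz":1.7,"twist":0.0},
  {"dx":0.0,"dy":0.0,"dz":2.2,"twist":0.0},
  {"dx":0.0,"dy":0.0,"dz":2.2,"twist":0.0},
])

```text
t: 20.92
tool_pos: [0.5149, -0.2845, 0.1632]
tool_rot: [0.058, -3.119, 0.004]
contact_force: [0.1, 0.0, -0.0]
opening: 0.0859
```

jog_arm([
  {"dx":0.0,"dy":0.9,"dz":0.0,"twist":0.0},
  {"dx":0.0,"dy":1.8,"dz":0.0,"twist":0.0},
  {"dx":-0.1,"dy":2.7,"dz":0.0,"twist":0.0},
  {"dx":-0.2,"dy":3.6,"dz":0.0,"twist":0.0},
  {"dx":-0.2,"dy":4.35,"dz":0.0,"twist":0.0},
])

```text
t: 21.55
tool_pos: [0.5014, -0.0215, 0.1611]
tool_rot: [0.059, -3.116, 0.003]
contact_force: [-0.4, 0.1, 0.3]
opening: 0.0856
```

```bash
python3 lids.py 7
```

```text
scene [292 147  19  13 193] [ 0.518 -0.282  0.078]
scene [321 163  20  13 215] [ 0.507 -0.168  0.078]
scene [360 186  22  15 254] [ 0.5   -0.022  0.078]
side [373 160  11  14  94] [ 0.502 -0.281  0.078]
side [360 185  17  17 198] [ 0.498 -0.166  0.078]
side [343 224  23  19 339] [ 0.498 -0.021  0.078]
[ 0.50151116 -0.01999017  0.16107243] 21.65
```

View pics/scene7.png

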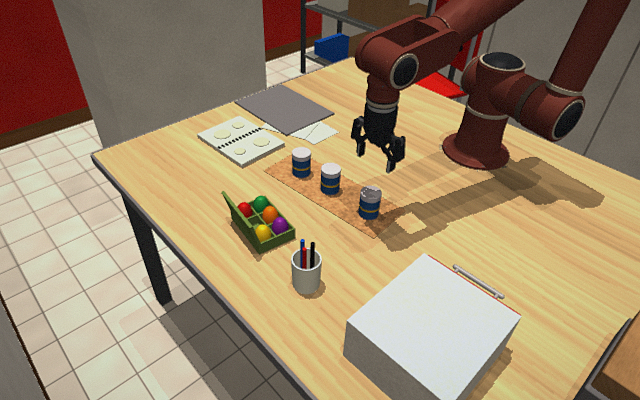

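All the tins are standing and the drawer is closed. The gripper is above the heavy tin at (370,202), so I'll pick it up.

jog_arm([
  {"dx":0.0,"dy":-0.05,"dz":-0.5,"twist":0.0},
  {"dx":0.0,"dy":-0.05,"dz":-1.0,"twist":0.0},
  {"dx":0.0,"dy":-0.05,"dz":-1.6,"twist":0.0},
  {"dx":0.0,"dy":-0.05,"dz":-2.15,"twist":0.0},
  {"dx":0.0,"dy":-0.05,"dz":-2.15,"twist":0.0},
])

```text
t: 22.28
tool_pos: [0.4979, -0.0231, 0.0279]
tool_rot: [0.064, -3.107, -0.001]
contact_force: [-0.6, -0.0, -0.2]
opening: 0.0855
```

jog_arm([
  {"dx":0.0,"dy":0.0,"dz":0.0,"twist":0.0},
  {"dx":0.0,"dy":0.0,"dz":0.0,"twist":0.0},
  {"dx":0.0,"dy":0.0,"dz":0.0,"twist":0.0},
  {"dx":0.0,"dy":0.0,"dz":0.0,"twist":0.0},
  {"dx":0.0,"dy":0.0,"dz":0.0,"twist":0.0},
], gripper=255, newtons=50)

```text
t: 22.9
tool_pos: [0.4988, -0.0235, 0.0291]
tool_rot: [0.064, -3.109, 0.001]
contact_force: [-0.9, -3.2, 4.7]
opening: 0.0554
```

jog_arm([
  {"dx":0.0,"dy":0.0,"dz":0.3,"twist":0.0},
  {"dx":0.0,"dy":0.0,"dz":0.8,"twist":0.0},
  {"dx":0.0,"dy":0.0,"dz":1.4,"twist":0.0},
  {"dx":0.0,"dy":0.0,"dz":2.0,"twist":0.0},
  {"dx":0.0,"dy":0.0,"dz":2.5,"twist":0.0},
])

```text
t: 23.52
tool_pos: [0.4981, -0.0229, 0.1803]
tool_rot: [0.065, -3.108, -0.001]
contact_force: [0.8, 0.1, -5.4]
opening: 0.0547
```

jog_arm([
  {"dx":0.0,"dy":0.0,"dz":0.2,"twist":0.0},
  {"dx":0.0,"dy":0.0,"dz":0.4,"twist":0.0},
  {"dx":0.0,"dy":0.0,"dz":0.5,"twist":0.0},
  {"dx":0.0,"dy":0.0,"dz":0.5,"twist":0.0},
  {"dx":0.0,"dy":0.0,"dz":0.5,"twist":0.0},
])

```text
t: 24.15
tool_pos: [0.4976, -0.0228, 0.2091]
tool_rot: [0.065, -3.106, -0.001]
contact_force: [0.1, 0.3, -4.7]
opening: 0.0554
```

jog_arm([
  {"dx":0.0,"dy":0.0,"dz":0.0,"twist":0.0},
  {"dx":0.0,"dy":0.0,"dz":0.0,"twist":0.0},
  {"dx":0.0,"dy":0.0,"dz":0.0,"twist":0.0},
  {"dx":0.0,"dy":0.0,"dz":0.0,"twist":0.0},
  {"dx":0.0,"dy":0.0,"dz":0.0,"twist":0.0},
])

```text
t: 24.78
tool_pos: [0.4976, -0.0229, 0.2092]
tool_rot: [0.065, -3.106, -0.001]
contact_force: [0.2, -0.7, -4.9]
opening: 0.0548
```

```bash
python3 weigh.py pics/h4.png; python3 lids.py 8
```

```text
[-2.000e-03 -1.220e-01 -5.151e+00] [0.558 0.502 0.52 ] [-0.004 -0.047 -0.   ] [  0.    -29.718 -39.712] kg 0.5250794915303865 25.575 [ 0.49758941 -0.02282946  0.20912712] [ 6.49441826e-02 -3.10618335e+00 -1.40677647e-03]
scene [292 147  19  13 191] [ 0.518 -0.282  0.078]
scene [321 163  20  14 217] [ 0.507 -0.167  0.078]
side [368 159  16  14 166] [ 0.509 -0.28   0.078]
[ 0.49759289 -0.02284819  0.20914767] 25.675
```

View pics/scene8.png

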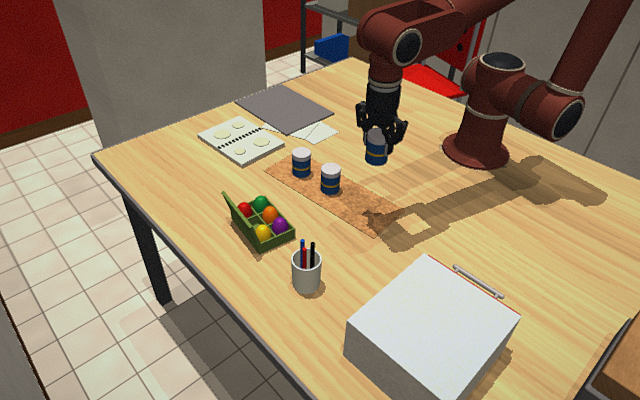

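The heavy tin is held upright at (376,147), its underside about 18 cm up. The other two are standing at (301,162) and (331,179).

```bash
python3 -c "
from station import ctrl
print(ctrl.finish_job())"
```

```text
the job is handed in; nothing more can be done
None
```

The drawer is home, and I handed the job in at about 25.7 s with the heaviest tin held upright and still. No verdict came back, so this rests on my own checks.

- **Drawer:** I pushed it in with shut fingers on the bar before lifting any tin. It stopped hard at about 31 N, well above the catch's 6 N. The cameras then showed the front flush, with the bar about 89 mm further in. I had estimated about 95 mm of travel from the images. I couldn't read the drawer joint itself, so the 3 mm tolerance isn't directly confirmed.
- **Hefting:** the tin nearest the cabinet read 0.52 kg on both lifts. The other two read 0.27 kg each, and the empty gripper read about 0.01 kg.
- **Final hold:** the fingers are about 55 mm apart on the tin with a 50 N grip setting, and its underside is about 18 cm above the table. The readings were steady.
- **Other objects:** the last image shows the two lighter tins upright on the mat. The egg carton, book and pen cup looked unmoved in the images; I didn't measure their positions again.

No check failed.

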